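# Fit the bottle carrier plate onto the shaker's locating studs

## Task

Take the white carrier plate off the drying mat by its blue handle and fit it on the shaker so that both studs come up through its two slots and it lies flat on the bed. The studs are clamped somewhere beyond the bed's yellow line, on the side away from the blue control face, so rest the plate lightly on their tips at the line and slide it away from the line, along the bed, until you feel it drop over them. Be gentle with the shaker, whose mounts are soft, leave the bottle, the beaker and the screwdriver where they are, and let go of the plate when it is home.

Things in the scene. Friction and masses are not known exactly. Their poses are not given: they have to be found in the camera images.
- carrier_grip (a point): Carrier: white plate 100 (x) by 150 (y) by 6 mm, 0.3 to 0.5 kg, with a blue handle standing in its middle, 14 (x) by 50 mm (y), top 48 mm above the underside. Point: handle's centre line, 34 mm above the underside; z up. Through slots centred at x = 0, y = -45 and +45 mm, each 10.5 (x) by 16 mm (y). Same after half a turn.
- mat: Teal drying mat on the bench, 170 by 210 by 3 mm, fixed; origin under its middle. The carrier starts lying flat on it.
- shaker: White shaker housing with a blue control face on its -x side, 250 (x) by 210 mm (y), fixed; origin under its middle on the bench, z up. A grey bed floats above it. More than 25 N between plate (or robot) and shaker harms it.
- bed_mark (a point): Middle of the bed's level top face, about 96 mm above the bench, on the yellow line (along y); axes as the shaker's. Bed 210 (x) by 200 mm (y). Two steel studs rise from it at y = -45 and +45 mm, both at one x, unknown, 5 to 45 mm from the line towards +x, clamped firmly: 8 mm thick, 12 mm high, top 3 mm tapering to a 6 mm flat. Plate home: underside on the bed.
- bed (a joint): How far the bed is pressed straight down on its springs, m: about 0 unloaded, 2.5 N per mm, stop at 0.010.
- bottle_mid (a point): Amber bottle standing on the bench, 56 mm in diameter, 120 mm high; the point is its centre. Bystander.
- beaker_mid (a point): Clear beaker standing on the bench, 64 mm in diameter, 80 mm high; the point is its centre. Bystander.
- driver_mid (a point): Screwdriver lying on the bench, 160 mm long along its x; the point is near its middle. Bystander.
Mind the look-alikes: they are no part of the job. Of the things that look like the part that bears carrier_grip, the larger one is meant.

How it is judged (in metres and radians):
At the end, for the whole second after the job is handed in: Carrier flat on the bed, both studs in its slots: grip point 31 to 36.5 mm above the bed, 0 to 50 mm ahead of the yellow line, within 8 mm of the middle sideways; long side parallel to the line within 0.08 rad, tilt under 0.03 rad; released, at rest (z of carrier_grip in the frame of bed_mark between 0.031 and 0.0365 m and x of carrier_grip in the frame of bed_mark between 0 and 0.05 m and y of carrier_grip in the frame of bed_mark between -0.008 and 0.008 m and angle between the y axis of carrier_grip and the y axis of bed_mark, either way round below 0.08 rad and angle between carrier_grip's own z axis and vertical below 0.03 rad and linear speed of carrier below 0.02 m/s); the robot touches nothing.
It fails at once if the plate is pressed or knocked against the shaker with more than 25 N (contact force between carrier and shaker above 25 N).
It fails at once if the robot itself presses on the shaker with more than 25 N (contact force between the arm and shaker above 25 N).
It fails at once if the amber bottle is moved by more than 15 mm (distance of bottle_mid from where it was at the start of the episode above 0.015 m).
It fails at once if the beaker is moved by more than 15 mm (distance of beaker_mid from where it was at the start of the episode above 0.015 m).
It fails at once if the screwdriver is moved by more than 15 mm (distance of driver_mid from where it was at the start of the episode above 0.015 m).
It also fails if it takes over 69 s, if anything falls off the work surface, if the arm or the gripper's body presses on something with over 40 N, if the wrist force passes 120 N, or if a joint passes its speed limit or range.

## Robot

A 6-joint arm with a two-finger parallel gripper is mounted at the origin on the work surface. World frame = base frame: x ahead of the robot, y to its left, z up, the work surface at z = 0. Lengths are in mm, angles in rad, forces in N, time in s.
With the tool pointing down it reaches from about 325 to 925 mm from the base axis. Payload 3.1 kg.
Tool frame: the origin (TCP) lies between the finger pads; the fingertips stand 22 mm ahead of it and the grasp point (between the pads) lies 3 mm ahead of it; z points along the fingers, y is the line along which they close (so a half turn about z gives the same grasp; the last joint's range is limited). The gripper opens to 85 mm and grips with 20 to 120 N. Pads are 22 mm wide; open, the fingers measure 114 mm over their backs; the gripper's body (76 mm by 85 mm) begins 54 mm behind the grasp point. The pads swing forward as they close: fully open they stand 13 mm farther back than shut.
Start: joints at [-1.412, 0.217, 1.613, -0, 1.311, -0.112], TCP at [167.21, -602.229, 253.3] pointing down, gripper open.
Joint ranges: [-2.75, 2.75], [-0.78, 2.1], [0.31, 2.55], [-1.13, 4.27], [0.13, 2.63], [-2.58, 2.58]. Speed limits (rad/s): [2.79, 2.79, 3.14, 3.14, 3.14, 3.14].

## Interface

Orientations are given as a unit quaternion [w, x, y, z].
In Python, from plant import ctrl gives the robot as it stands. The module is installed in compiled form; this text tells all that it offers.
- The arm moves only by the tool jog_arm, never from a script. Its arguments are lists of equal length, an entry for each row: "delta_pos": the shift along the tool's x, y, z in m, a list of three; "angular": the turn, a rotation vector about the tool's x, y, z in rad, a list of three; "jaw": the finger opening in m, from 0 to 0.0854. In form: {"delta_pos": [[dx, dy, dz], ...], "angular": [[ax, ay, az], ...], "jaw": [jaw, ...]}. A call has 1 to 5 rows; each row is the pose to reach, as a shift and turn from the pose commanded when the call began, along the tool's axes at that moment; what a row does not reach only later rows make up. A row lasts 1/8 s, in which the tool goes at most 62.5 mm and 10.7 degrees, less where a joint would pass 70% of its speed; a pose out of reach is approached as far as the arm can. A call with a gripper value outside its range is refused whole. The fingers move at their own pace and stop on an object; "grip_force" is the grip in N (left out, the last holds). Time passes only in rows, so rows that repeat a pose let the fingers close. It gives the time, the measured TCP pose, the force, the opening and the grip force at its end, in the units of the state.
- ctrl.state(): the state, without advancing time (a new reading comes with each control period).
- ctrl.snapshot(name): name is "scene" or "top"; returns a dict with "image" (384x512x3 uint8, red, green, blue), "mtx" (3x3 intrinsics, pixels), "camera_from_world" (4x4, takes a point from world to camera coordinates). Camera axes: x right, y up, looking along -z (the intrinsics and any distortion apply to the point x, -y, -z); pixel columns grow to the right and rows downward; lengths in mm; the calibration is good to about 2 mm. A picture is of the moment at which its call begins. There is no depth.
- ctrl.close_job(): hands the job in; it is judged then, once.
Trained networks look in the newest picture that a camera, given by its name, has taken for a name from the list of things; names that differ only in an ending like _2 or _b are one class to them, and where a whole thing is asked for, a point or a joint stands for the part that bears it (a point fixed in the world has none). Each returns a list of dicts, best first, with "conf" (0 to 1); they miss things now and then, are a little off and sometimes report something else, mostly with a low value. They report only what shows in the picture. A call takes as long as a camera call. They do not tell look-alikes from the thing itself.
- ctrl.regions_of(camera, label): "mask" (384x512 bool, what is visible of it) and "centre" ([column, row] in pixels, amid what is visible of it).
- ctrl.tip_of(camera, label): "centre" ([column, row] in pixels: a listed point, or the origin of a listed thing).
The state is a dict: "clock": time; "q": joint angles; "joint_velocities": joint speeds; "tau": joint torques, N m; "tcp_pos": TCP position; "orientation": TCP orientation; "force": force on the tool from outside, world axes, zero at the start; "wrist_torque": the same for the moment, N m; "finger_gap": finger opening in mm; "grip_force": force on a finger pad.
Only numpy, scipy, OpenCV 4.12 (cv2) and the standard library are available. Lean on these libraries where they do the work, as an engineer would, in place of code of your own. Each camera call takes 0.05 s, during which the arm holds its last target. There are 200 camera calls.

## Working session

There is one attempt and no reset: what is moved stays moved. The work goes in short steps, Python scripts to look and compute and a tool call to move; the robot and the scene stay as the last step left them, time stands still between calls to the robot, and variables do not carry over. Pictures are saved under pics/ and viewed, at most 10 in all, crops included, and the job is handed in when it is done.

Besides the shell and the picture viewer there is one more tool, called after ">>>" as name(argument=value, ...), one argument or row to a line, values as JSON. jog_arm: Moves the arm, as the interface text tells. Its arguments: {"type":"object","properties":{"delta_pos":{"type":"array"},"angular":{"type":"array"},"jaw":{"type":"array"},"grip_force":{"type":"number"}},"required":["delta_pos","angular","jaw"]}

```bash
mkdir -p pics
cat > h.py <<'E'
import numpy as np, cv2
from plant import ctrl
def ray(s,px):
    K=np.array(s["mtx"]);T=np.array(s["camera_from_world"])
    d=np.linalg.inv(K)@np.array([px[0],px[1],1.]);d=d*[1,-1,-1]
    R=T[:3,:3];o=-R.T@T[:3,3];return o,R.T@d
def atz(s,px,z):
    o,d=ray(s,px);return (o+d*(z-o[2])/d[2]).round(1)
def proj(s,p):
    T=np.array(s["camera_from_world"]);c=T[:3,:3]@np.array(p,float)+T[:3,3];c=c*[1,-1,-1]
    u=np.array(s["mtx"])@c;return (u[:2]/u[2]).round(1)
def tri(a,pa,b,pb):
    o1,d1=ray(a,pa);o2,d2=ray(b,pb)
    t=np.linalg.lstsq(np.c_[d1,-d2],o2-o1,rcond=None)[0]
    return ((o1+d1*t[0]+o2+d2*t[1])/2).round(1),np.linalg.norm(o1+d1*t[0]-o2-d2*t[1]).round(1)
def save(n,im,box=None,k=1):
    if box: im=im[box[1]:box[3],box[0]:box[2]]
    cv2.imwrite("pics/"+n,cv2.resize(cv2.cvtColor(im,cv2.COLOR_RGB2BGR),None,fx=k,fy=k,interpolation=cv2.INTER_CUBIC))
E
python3 - <<'E'
from h import *
for c in("scene","top"):
    s=ctrl.snapshot(c);save(c+"1.png",s["image"],k=1.5)
    for l in("carrier_grip","mat","shaker","bed_mark","bottle_mid","beaker_mid","driver_mid"):
        print(c,l,[(np.round(d["centre"],1).tolist(),round(d["conf"],2)) for d in ctrl.tip_of(c,l)])
print(ctrl.state())
E
```

```text
scene carrier_grip [([312.5, 216.0], 0.9), ([378.7, 262.3], 0.59), ([273.0, 173.3], 0.2)]
scene mat [([309.3, 217.3], 0.84)]
scene shaker [([225.2, 146.6], 0.92), ([306.5, 215.9], 0.52)]
scene bed_mark [([228.9, 125.9], 0.83), ([178.1, 188.5], 0.41)]
scene bottle_mid [([220.6, 231.1], 0.78)]
scene beaker_mid [([176.5, 189.4], 0.78)]
scene driver_mid [([275.3, 174.9], 0.45)]
top carrier_grip [([130.5, 251.0], 0.95), ([206.8, 238.2], 0.71)]
top mat [([212.7, 241.5], 0.59)]
top shaker [([350.7, 238.5], 0.59)]
top bed_mark [([358.1, 238.3], 0.57)]
top bottle_mid [([236.7, 156.2], 0.78)]
top beaker_mid [([314.8, 155.7], 0.68)]
top driver_mid [([280.6, 255.4], 0.7), ([350.1, 238.7], 0.59)]
{'clock': 0.8, 'q': array([-1.41218140e+00,  2.16893019e-01,  1.61334883e+00, -1.26211056e-05,
        1.31131070e+00, -1.12213074e-01]), 'joint_velocities': array([ 4.83942066e-05,  8.69860350e-04, -5.79555272e-04, -2.13679869e-03,
        2.53384593e-04, -9.94474640e-04]), 'tau': array([-8.77477323e-04, -3.96834862e+01, -3.04237390e+01, -1.56531919e-04,
        4.96847515e-04, -4.47663453e-06]), 'tcp_pos': array([ 167.22127008, -602.24870556,  253.33136403]), 'orientation': array([ 2.01887838e-05,  9.90845307e-01,  1.35002138e-01, -5.63248051e-06]), 'force': array([-0.69281426,  0.36847098,  1.23335406]), 'wrist_torque': array([0.04363233, 0.02209485, 0.02951611]), 'grip_force': 0.0, 'finger_gap': 85.5642625680422}
```

View pics/scene1.png

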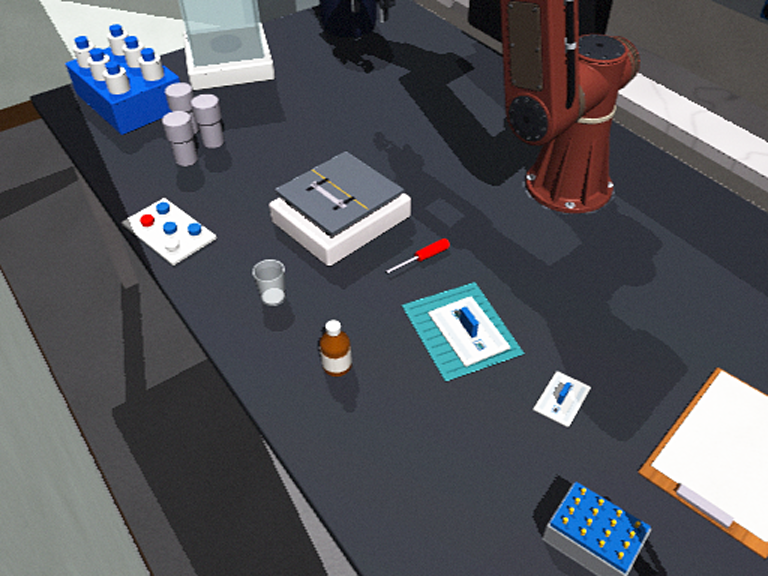

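View pics/top1.png

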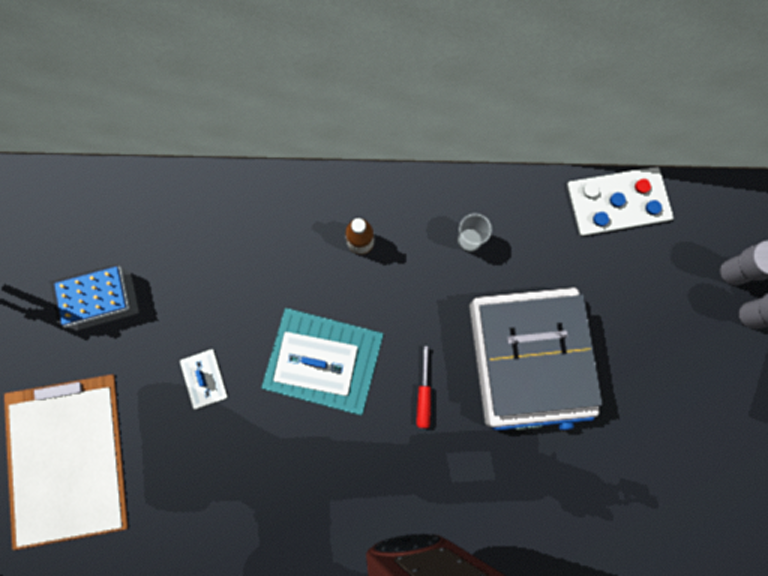

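The scene view (768x576, 1.5x) shows two carrier-like plates. The larger lies on the teal mat (scene native about (312,216), top (210,242)). The smaller lies on the bare bench (scene (378,262), top (135,252)). The one on the mat fits, being larger and on the mat. The shaker is at top native (358,238), with its control face towards the robot, so +x points away from the robot. I'll confirm with one crop and measure.

Run:
```python
from h import *
S=ctrl.snapshot("scene");T=ctrl.snapshot("top")
a=T["image"][195:290,170:265];b=T["image"][185:295,305:415]
im=np.hstack([cv2.resize(x,(400,400),interpolation=cv2.INTER_CUBIC) for x in(a,b)])
save("crop1.png",im)
T=ctrl.snapshot("top")
for l,z in(("carrier_grip",37),("bed_mark",96),("mat",0),("shaker",0),("bottle_mid",60),("beaker_mid",40),("driver_mid",10)):
    print(l,[atz(T,d["centre"],z) for d in ctrl.tip_of("top",l)],[atz(S,d["centre"],z) for d in ctrl.tip_of("scene",l)])
def quad(m,z):
    c=cv2.convexHull(np.argwhere(m)[:,::-1].astype(np.int32))
    w=np.array([atz(T,p[0],z)[:2] for p in c],np.float32);return cv2.minAreaRect(w)
for l,z in(("carrier_grip",6),("mat",3),("shaker",90)):
    for d in ctrl.regions_of("top",l): print(l,d["conf"],d["mask"].sum(),quad(d["mask"],z))
# colour cues
hsv=cv2.cvtColor(T["image"],cv2.COLOR_RGB2HSV);h,s,v=[hsv[...,i].astype(int) for i in range(3)]
g=np.zeros(h.shape,bool)
y=(h>12)&(h<32)&(s>90)&(v>80);y[:, :320]=0;y[:,405:]=0;y[:225]=0;y[250:]=0
pts=np.argwhere(y)[:,::-1]; w=np.array([atz(T,p,96)[:2] for p in pts],np.float32)
print("line",len(w),cv2.minAreaRect(w))
w_=(s<60)&(v>150);w_[:195]=0;w_[290:]=0;w_[:,:175]=0;w_[:,265:]=0
n,lab,st,ce=cv2.connectedComponentsWithStats(w_.astype(np.uint8))
i=1+st[1:,4].argmax();print("plate",quad(lab==i,9))
bl=(h>100)&(h<125)&(s>120)&(v>60);bl[:225]=0;bl[260:]=0;bl[:,:185]=0;bl[:,245:]=0
n,lab,st,ce=cv2.connectedComponentsWithStats(bl.astype(np.uint8));i=1+st[1:,4].argmax();print("handle",ce[i],quad(lab==i,51),atz(T,ce[i],51))
```

```text
carrier_grip [array([469.8, 449.7,  37. ]), array([505.3, 211.4,  37. ]), array([ 787.8, -110.6,   37. ])] [array([472.1, 442.7,  37. ]), array([512.4, 209.2,  37. ])]
bed_mark [array([ 514.4, -212.2,   96. ])] [array([ 508.9, -211.7,   96. ])]
mat [array([501.7, 197.8,   0. ]), array([ 785.8, -113. ,    0. ])] [array([499.2, 192.6,   0. ])]
shaker [array([ 521.9, -216.5,    0. ])] [array([ 527.4, -215.1,    0. ]), array([481.5, 193.6,   0. ])]
bottle_mid [array([758.3, 135.1,  60. ])] [array([765.5, 131.2,  60. ])]
beaker_mid [array([772.1, -97.1,  40. ])] [array([ 770.9, -111.8,   40. ])]
driver_mid [array([459.9,  -6.5,  10. ])] [array([4.678e+02, 1.000e-01, 1.000e+01]), array([ 757.9, -127.8,   10. ])]
carrier_grip 0.83 697 ((465.9540710449219, 438.1617431640625), (103.52703094482422, 65.30005645751953), 19.563152313232422)
carrier_grip 0.63 1654 ((503.2881774902344, 212.8844757080078), (151.1455535888672, 104.43284606933594), 80.3858642578125)
carrier_grip 0.15 384 ((784.050048828125, -109.94999694824219), (73.29998779296875, 63.5), -0.0)
mat 0.75 2281 ((508.0238952636719, 199.5921173095703), (212.62681579589844, 171.02801513671875), 76.83274841308594)
shaker 0.62 6725 ((511.9563903808594, -209.22836303710938), (258.9588623046875, 219.3322296142578), 6.762782096862793)
line 78 ((523.18994140625, -217.65762329101562), (3.434091567993164, 187.05787658691406), 7.207009315490723)
plate ((501.9412536621094, 213.44444274902344), (152.9356231689453, 103.35446166992188), 80.09827423095703)
handle [208.86842105 241.27631579] ((500.42376708984375, 211.92041015625), (51.165283203125, 12.680704116821289), 77.67537689208984) [500.1 211.4  51. ]
```

View pics/crop1.png

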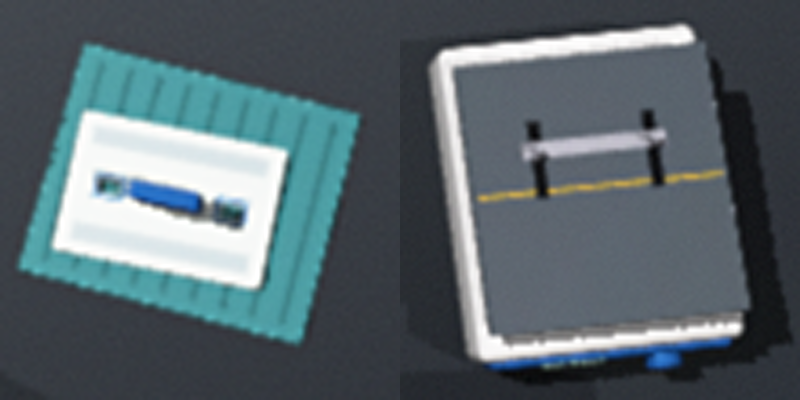

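Crop: the mat plate has the handle and two slots, and measures about 103x152 mm, so it is the one meant. The bed has two dark tracks at native (344,237) and (376,234) on the line, with a light bar beyond it. I'll refine the shaker's pose and compute the first move.

```bash
cat >> h.py <<'E'
from scipy.spatial.transform import Rotation as Ro
def go(x,y,z,yaw):
    """tool down, tool x at yaw deg"""
    st=ctrl.state();q=st["orientation"];R=Ro.from_quat([q[1],q[2],q[3],q[0]])
    a=np.radians(yaw);G=Ro.from_matrix(np.array([[np.cos(a),np.sin(a),0],[np.sin(a),-np.cos(a),0],[0,0,-1]]))
    d=R.inv().apply(np.array([x,y,z])-st["tcp_pos"])/1000
    r=(R.inv()*G).as_rotvec()
    print("clk",round(st["clock"],2),"tcp",st["tcp_pos"].round(1),"delta",d.round(4),"rot",r.round(4),"F",st["force"].round(1))
E
python3 - <<'E'
from h import *
for cam in("top","scene"):
    T=ctrl.snapshot(cam);im=T["image"]
    hsv=cv2.cvtColor(im,cv2.COLOR_RGB2HSV).astype(int);h,s,v=hsv[...,0],hsv[...,1],hsv[...,2]
    uv=np.stack(np.meshgrid(np.arange(512),np.arange(384)),-1).reshape(-1,2)
    W=np.array([atz(T,p,96) for p in uv])[:,:2].reshape(384,512,2)
    near=np.linalg.norm(W-[520,-215],axis=2)<150
    y=near&(h>10)&(h<35)&(s>70)&(v>70)
    n,lab,st,_=cv2.connectedComponentsWithStats(cv2.dilate(y.astype(np.uint8),np.ones((3,3))))
    y&=(lab==1+st[1:,4].argmax())
    P=W[y];a=np.polyfit(P[:,1],P[:,0],1);c=P.mean(0)
    print(cam,"line slope deg",np.degrees(np.arctan(-a[0])),"mean",c,"mid ends",(P.min(0)+P.max(0))/2,np.ptp(P[:,1]),"x at -215",np.polyval(a,-215))
    dk=(np.linalg.norm(W-[545,-215],axis=2)<75)&(v<45)
    n,lab,st,ce=cv2.connectedComponentsWithStats(dk.astype(np.uint8))
    for i in range(1,n):
        if st[i,4]>4: print(" dark",ce[i].round(1),st[i].tolist(),W[lab==i].mean(0).round(1))
    br=(np.linalg.norm(W-[545,-215],axis=2)<75)&(v>135)&(s<60)
    if br.any():
        print(" bar",br.sum(),cv2.minAreaRect(W[br].astype(np.float32)))
    if cam=="scene": 
        p=proj(T,[530,-215,96]).astype(int);save("crop2.png",im,(p[0]-50,p[1]-38,p[0]+50,p[1]+37),8)
go(500,212,200,80)
go(300,-400,250,50)
E
```

```text
top line slope deg 7.233558961461623 mean [ 523.146875   -218.13854167] mid ends [ 523.2  -216.25] 188.29999999999998 x at -215 522.7485172171904
 dark [372.8 217.7] [372, 216, 3, 4, 10] [ 574.5 -255.1]
 dark [341.3 220.4] [340, 219, 3, 4, 9] [ 564.6 -166. ]
 dark [375. 230.] [374, 225, 3, 11, 24] [ 539.6 -260. ]
 dark [343.3 233.3] [342, 229, 3, 10, 22] [ 528.2 -170.7]
 bar 180 ((554.81689453125, -211.967041015625), (14.56762981414795, 112.0331802368164), 7.426846981048584)
scene line slope deg 7.273802730051376 mean [ 522.89245283 -213.48490566] mid ends [ 523.  -216.1] 188.59999999999997 x at -215 523.0858368198807
 dark [214.4 120.8] [212, 119, 6, 4, 8] [ 540.4 -261.1]
 dark [206.4 125.4] [205, 125, 4, 2, 5] [ 575.1 -255.7]
 dark [232.4 132.9] [230, 131, 6, 5, 10] [ 526.6 -171.6]
 bar 671 ((546.0625610351562, -213.97769165039062), (145.8475799560547, 147.72979736328125), 21.672992706298828)
clk 1.9 tcp [ 167.2 -602.2  253.3] delta [ 0.5385 -0.6955  0.0533] rot [-0.     -0.     -1.1255] F [ 0.4 -0.2  0.1]
clk 1.9 tcp [ 167.2 -602.2  253.3] delta [ 0.182  -0.1593  0.0033] rot [-0.     -0.     -0.6019] F [ 0.4 -0.2  0.1]
```

View pics/crop2.png

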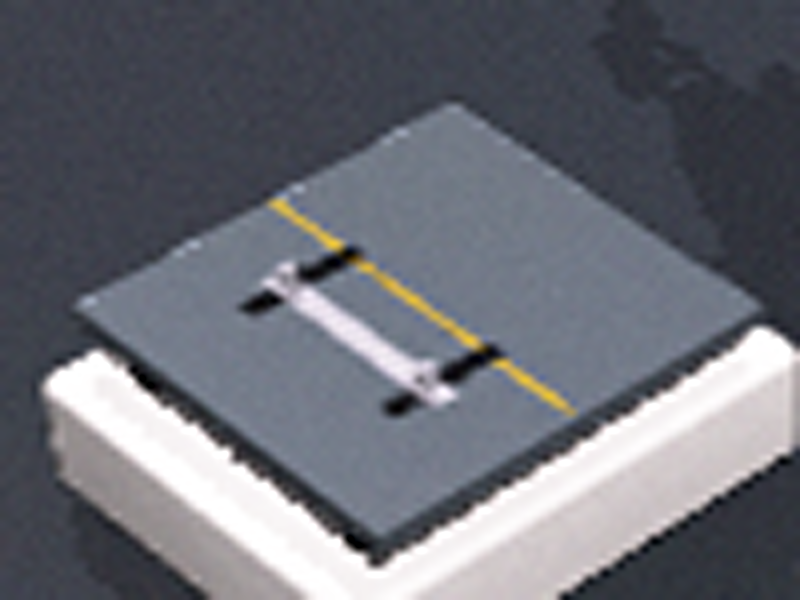

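The bed line is at (523, -216, 96) with yaw +7.25°, and both cameras agree. The bar sits about 32 mm beyond the line, which suggests where the studs are. I'm moving to above the carrier.

>>> jog_arm(
  delta_pos=[
    [0.036,-0.046,0],
    [0.072,-0.093,0],
    [0.108,-0.139,0],
    [0.144,-0.186,0],
    [0.18,-0.232,0],
  ],
  angular=[
    [0,0,0],
    [0,0,0],
    [0,0,0],
    [0,0,0],
    [0,0,0],
  ],
  jaw=[0.085,0.085,0.085,0.085,0.085],
)

```text
clock: 2.52
tcp_pos: [279.1, -328.8, 253.5]
orientation: [0.0, 0.991, 0.135, 0.0]
force: [0.6, 0.6, 0.9]
finger_gap: 85.2
grip_force: 0.0
```

>>> jog_arm(
  delta_pos=[
    [0.036,-0.046,0],
    [0.072,-0.093,0],
    [0.108,-0.139,0],
    [0.144,-0.186,0],
    [0.18,-0.232,0],
  ],
  angular=[
    [0,0,0],
    [0,0,0],
    [0,0,0],
    [0,0,0],
    [0,0,0],
  ],
  jaw=[0.085,0.085,0.085,0.085,0.085],
)

```text
clock: 3.15
tcp_pos: [390.5, -57.0, 253.9]
orientation: [0.001, 0.991, 0.135, 0.001]
force: [0.7, 0.0, 0.6]
finger_gap: 85.2
grip_force: 0.0
```

>>> jog_arm(
  delta_pos=[
    [0.036,-0.046,0],
    [0.072,-0.093,0],
    [0.108,-0.139,0],
    [0.144,-0.186,0],
    [0.178,-0.232,0.05],
  ],
  angular=[
    [0,0,-0.18],
    [0,0,-0.36],
    [0,0,-0.54],
    [0,0,-0.72],
    [0,0,-0.9],
  ],
  jaw=[0.085,0.085,0.085,0.085,0.085],
)

```text
clock: 3.78
tcp_pos: [500.0, 206.2, 216.3]
orientation: [0.002, 0.831, 0.556, 0.005]
force: [-0.2, -1.3, 0.3]
finger_gap: 84.9
grip_force: 0.0
```

Run:
```python
from h import *
go(501,212,120,80)
T=ctrl.snapshot("top");S=ctrl.snapshot("scene")
print([atz(T,d["centre"],37) for d in ctrl.tip_of("top","carrier_grip")],[atz(S,d["centre"],37) for d in ctrl.tip_of("scene","carrier_grip")])
p=proj(S,[500,212,60]).astype(int);save("crop3.png",S["image"],(p[0]-80,p[1]-60,p[0]+80,p[1]+60),5)
```

```text
clk 3.77 tcp [500.  206.2 216.3] delta [ 0.0051 -0.0021  0.0963] rot [ 0.0097 -0.0058 -0.2181] F [-0.2 -1.3  0.3]
[array([506.1, 227.5,  37. ]), array([472.5, 448.5,  37. ])] [array([514.3, 219.2,  37. ]), array([472.6, 444.7,  37. ])]
```

Run:
```python
from h import *
go(501,212.5,41,80)
```

```text
clk 3.98 tcp [494.8 203.2 210.7] delta [0.0114 0.0025 0.1696] rot [-0.0029  0.0024 -0.2245] F [0.1 0.1 0.3]
```

>>> jog_arm(
  delta_pos=[
    [0.0114,0.0025,0.03],
    [0.0114,0.0025,0.06],
    [0.0114,0.0025,0.09],
    [0.0114,0.0025,0.1],
    [0.0114,0.0025,0.1],
  ],
  angular=[
    [-0.003,0.002,-0.11],
    [-0.003,0.002,-0.2245],
    [-0.003,0.002,-0.2245],
    [-0.003,0.002,-0.2245],
    [-0.003,0.002,-0.2245],
  ],
  jaw=[0.085,0.085,0.085,0.085,0.085],
)

```text
clock: 4.6
tcp_pos: [502.9, 211.6, 113.1]
orientation: [0.001, 0.767, 0.642, 0.002]
force: [-0.3, 0.1, 0.2]
finger_gap: 85.2
grip_force: 0.0
```

Run:
```python
from h import *
S=ctrl.snapshot("scene");T=ctrl.snapshot("top")
go(501,212.5,41,80)
im=np.vstack([cv2.resize(S["image"],(768,576))[200:450,350:650],cv2.resize(T["image"],(768,576))[250:450,200:500]])
save("crop3.png",im,k=1.3)
```

```text
clk 4.7 tcp [504.  212.3 114.2] delta [-0.0005 -0.0034  0.0732] rot [ 0.0064 -0.003  -0.0019] F [-0.2 -0.2 -0.1]
```

View pics/crop3.png

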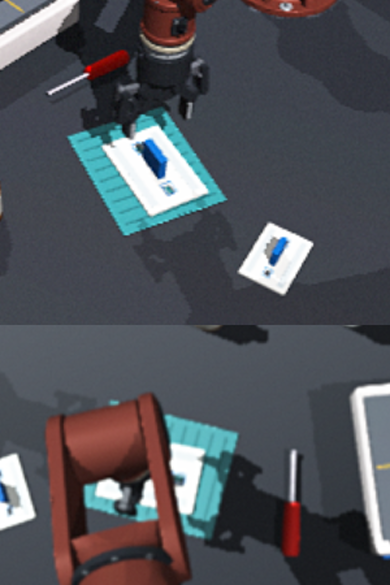

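The gripper sits over the mat plate with its fingers on either side of the handle, closing across the thin side. Descending.

>>> jog_arm(
  delta_pos=[
    [-0.0005,-0.0034,0.03],
    [-0.0005,-0.0034,0.06],
    [-0.0005,-0.0034,0.0732],
    [-0.0005,-0.0034,0.0732],
    [-0.0005,-0.0034,0.0732],
  ],
  angular=[
    [0.006,-0.003,-0.002],
    [0.006,-0.003,-0.002],
    [0.006,-0.003,-0.002],
    [0.006,-0.003,-0.002],
    [0.006,-0.003,-0.002],
  ],
  jaw=[0.085,0.085,0.085,0.085,0.085],
)

```text
clock: 5.32
tcp_pos: [500.8, 212.9, 40.5]
orientation: [-0.0, 0.766, 0.643, -0.0]
force: [0.5, 0.3, -0.5]
finger_gap: 85.1
grip_force: 0.0
```

Run:
```python
from h import *
ctrl.snapshot("top");go(501,212.5,41,80)
```

```text
clk 5.38 tcp [500.8 213.   40.6] delta [-0.0004  0.0003 -0.0004] rot [-0.     0.     0.001] F [0.4 0.9 0.1]
```

>>> jog_arm(
  delta_pos=[
    [0,0,0],
    [0,0,0],
    [0,0,0],
    [0,0,0],
    [0,0,0],
  ],
  angular=[
    [0,0,0],
    [0,0,0],
    [0,0,0],
    [0,0,0],
    [0,0,0],
  ],
  jaw=[0.04,0.03,0.02,0.01,0.005],
  grip_force=60,
)

```text
clock: 6.0
tcp_pos: [499.6, 212.6, 39.2]
orientation: [-0.001, 0.766, 0.643, -0.001]
force: [0.2, -0.7, 1.0]
finger_gap: 13.5
grip_force: 59.2
```

>>> jog_arm(
  delta_pos=[
    [0,0,0],
    [0,0,0],
    [0,0,0],
    [0,0,0],
    [0,0,0],
  ],
  angular=[
    [0,0,0],
    [0,0,0],
    [0,0,0],
    [0,0,0],
    [0,0,0],
  ],
  jaw=[0.005,0.005,0.005,0.005,0.005],
)

```text
clock: 6.62
tcp_pos: [499.6, 212.6, 39.2]
orientation: [-0.001, 0.766, 0.643, -0.001]
force: [-0.5, -0.6, 3.2]
finger_gap: 13.0
grip_force: 59.2
```

>>> jog_arm(
  delta_pos=[
    [0,0,-0.01],
    [0,0,-0.04],
    [0,0,-0.09],
    [0,0,-0.15],
    [0,0,-0.2],
  ],
  angular=[
    [0,0,0],
    [0,0,0],
    [0,0,0],
    [0,0,0],
    [0,0,0],
  ],
  jaw=[0.005,0.005,0.005,0.005,0.005],
)

```text
clock: 7.25
tcp_pos: [499.2, 212.5, 240.4]
orientation: [-0.001, 0.766, 0.643, -0.002]
force: [1.3, 0.0, -3.6]
finger_gap: 13.3
grip_force: 59.1
```

Run:
```python
from h import *
ctrl.snapshot("top");st=ctrl.state();print(st["finger_gap"],st["grip_force"])
# tcp over the line: 
go(523,-216,220,97.25)
```

```text
12.774313944139397 59.274439215660095
clk 7.3 tcp [503.2 213.8 248.7] delta [-0.42    0.0934  0.0278] rot [ 0.0083 -0.0026 -0.2999] F [ 1.4 -0.2  2.1]
```

>>> jog_arm(
  delta_pos=[
    [-0.03,0.007,0],
    [-0.07,0.0155,0],
    [-0.115,0.0255,0],
    [-0.16,0.0355,0],
    [-0.21,0.0467,0],
  ],
  angular=[
    [0,0,0],
    [0,0,0],
    [0,0,0],
    [0,0,0],
    [0,0,0],
  ],
  jaw=[0.005,0.005,0.005,0.005,0.005],
)

```text
clock: 7.92
tcp_pos: [508.4, -3.2, 237.6]
orientation: [-0.002, 0.766, 0.643, -0.002]
force: [0.9, -0.1, -3.4]
finger_gap: 13.2
grip_force: 59.0
```

>>> jog_arm(
  delta_pos=[
    [-0.05,0.011,0.005],
    [-0.1,0.022,0.01],
    [-0.15,0.0333,0.015],
    [-0.19,0.042,0.02],
    [-0.21,0.0467,0.025],
  ],
  angular=[
    [0,0,-0.06],
    [0,0,-0.12],
    [0,0,-0.18],
    [0,0,-0.24],
    [0,0,-0.3],
  ],
  jaw=[0.005,0.005,0.005,0.005,0.005],
)

```text
clock: 8.55
tcp_pos: [518.1, -218.9, 212.5]
orientation: [-0.002, 0.661, 0.75, -0.002]
force: [0.5, 0.1, -3.6]
finger_gap: 13.1
grip_force: 58.9
```

Run:
```python
from h import *
ctrl.snapshot("top");S=ctrl.snapshot("scene");ctrl.snapshot("top");T=ctrl.snapshot("top");st=ctrl.state();print(st["finger_gap"],st["grip_force"],st["wrist_torque"])
go(523,-216,160,97.25)
for cam,X in(("top",T),("scene",S)):
    ctrl.snapshot(cam)
    for d in ctrl.regions_of(cam,"carrier_grip"): print(cam,d["conf"],d["centre"],d["mask"].sum())
p=proj(S,[523,-216,190]).astype(int)
save("crop4.png",S["image"],(max(p[0]-65,0),max(p[1]-60,0),p[0]+65,p[1]+60),6);print(p)
```

```text
13.080147070687241 58.88023138046265 [-0.00592998  0.00203719  0.01759401]
clk 8.75 tcp [ 518.3 -216.5  212.8] delta [-0.0002  0.005   0.0528] rot [-0.0054 -0.0022 -0.0018] F [-0.9  0.6 -3.5]
top 0.71 [129.7, 249.9] 794
top 0.64 [351.3, 231.4] 1090
scene 0.92 [227.2, 109.2] 831
scene 0.86 [372.7, 267.0] 763
[224 102]
```

View pics/crop4.png

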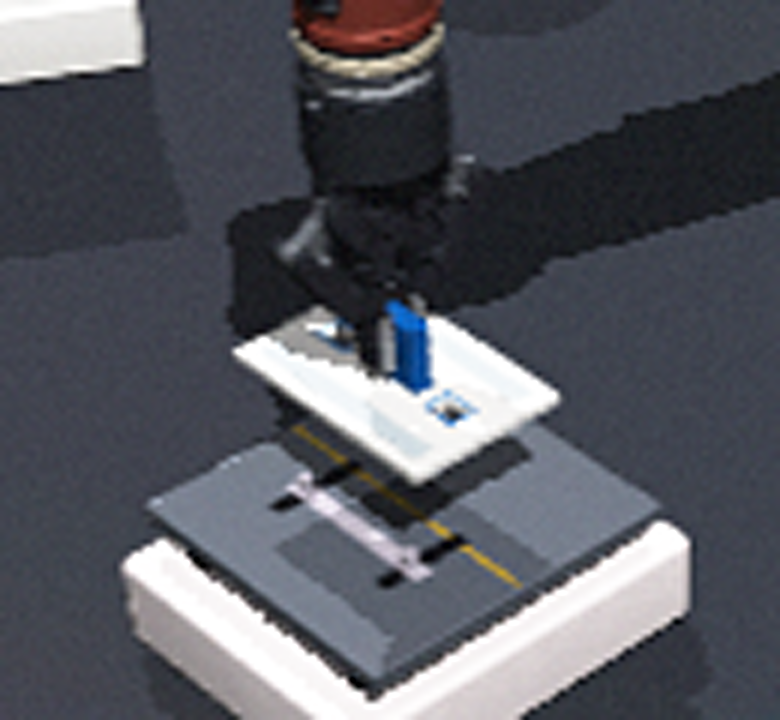

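Plate is held flat above the bed. Its corners in the crop are left (233,350), bottom (410,473) and right (560,393). I'll check the plate centre against the TCP.

Run:
```python
from h import *
S=ctrl.snapshot("scene");z=182.6
# top-face corners via white mask hull -> quad
im=S["image"];hsv=cv2.cvtColor(im,cv2.COLOR_RGB2HSV)
c=[atz(S,(np.array(p)+.0)/6+[159,42]-.5+.08,z)[:2] for p in((233,350),(410,472),(560,393))]
print(c,np.linalg.norm(c[0]-c[1]),np.linalg.norm(c[1]-c[2]),"centre",(c[0]+c[2])/2)
e=c[1]-c[0];print("y-axis ang",np.degrees(np.arctan2(e[1],e[0])))
# both slots by tri-free: model projection
st=ctrl.state();t=st["tcp_pos"];print(t)
a=np.radians(7.25);ux=np.array([np.cos(a),np.sin(a),0]);uy=np.array([-np.sin(a),np.cos(a),0])
for off in(-8,-4,0,4,8):
    o=t+[0,0,-30.2]+uy*off
    print(off,[((proj(S,o+sx*50*ux+sy*75*uy)+.5-[159,42])*6).round(0).tolist() for sx,sy in((1,-1),(1,1),(-1,1))],"slot",((proj(S,o+45*uy)+.5-[159,42])*6).round(0),"handle top end",((proj(S,o+25*uy+[0,0,42]+7*ux)+.5-[159,42])*6).round(0))
```

```text
[array([ 580.6, -287.6]), array([ 561.3, -142.2]), array([ 460.4, -151.6])] 146.67532171432254 101.33691331395484 centre [ 520.5 -219.6]
y-axis ang 97.56108574341121
[ 519.43477597 -216.08112671  214.35267114]
-8 [[230.0, 343.0], [410.0, 469.0], [554.0, 388.0]] slot [446. 402.] handle top end [406. 325.]
-4 [[235.0, 347.0], [415.0, 472.0], [559.0, 391.0]] slot [451. 406.] handle top end [412. 328.]
0 [[240.0, 350.0], [421.0, 475.0], [565.0, 394.0]] slot [456. 409.] handle top end [416. 332.]
4 [[244.0, 353.0], [425.0, 479.0], [569.0, 398.0]] slot [461. 412.] handle top end [421. 335.]
8 [[249.0, 356.0], [430.0, 482.0], [575.0, 401.0]] slot [466. 416.] handle top end [427. 338.]
```

Run:
```python
from h import *
for i in range(3):
    ctrl.snapshot("top");go(522.7,-214,154,97.25)
```

```text
clk 9.05 tcp [ 519.5 -216.2  214.5] delta [0.0019 0.0036 0.0605] rot [-0.0028  0.0005  0.0011] F [-0.6  0.3 -3.6]
clk 9.1 tcp [ 519.6 -216.4  214.5] delta [0.002  0.0036 0.0605] rot [-0.0027  0.0006  0.001 ] F [ 0.2 -0.8 -3.6]
clk 9.15 tcp [ 519.5 -216.5  214.5] delta [0.0022 0.0036 0.0605] rot [-0.0027  0.0007  0.0008] F [-0.5 -0.6 -4.1]
```

>>> jog_arm(
  delta_pos=[
    [0.002,0.0036,0.02],
    [0.002,0.0036,0.04],
    [0.002,0.0036,0.055],
    [0.002,0.0036,0.06],
    [0.002,0.0036,0.06],
  ],
  angular=[
    [-0.0027,0.0006,0.001],
    [-0.0027,0.0006,0.001],
    [-0.0027,0.0006,0.001],
    [-0.0027,0.0006,0.001],
    [-0.0027,0.0006,0.001],
  ],
  jaw=[0.005,0.005,0.005,0.005,0.005],
)

```text
clock: 9.78
tcp_pos: [522.5, -214.7, 154.1]
orientation: [-0.0, 0.661, 0.75, -0.0]
force: [-0.0, -0.4, -3.7]
finger_gap: 13.0
grip_force: 58.8
```

Run:
```python
from h import *
for i in range(4): ctrl.snapshot("top")
go(522.7,-214,148,97.25)
```

```text
clk 9.97 tcp [ 523.2 -215.2  155.3] delta [ 0.0012 -0.0004  0.0073] rot [ 0.0012  0.0011 -0.0011] F [-0.  -1.7 -3.1]
```

Lowering in small steps until contact.

>>> jog_arm(
  delta_pos=[
    [0.001,0,0.004],
    [0.001,0,0.007],
    [0.001,0,0.008],
    [0.001,0,0.009],
    [0.001,0,0.009],
  ],
  angular=[
    [0.001,0.001,-0.001],
    [0.001,0.001,-0.001],
    [0.001,0.001,-0.001],
    [0.001,0.001,-0.001],
    [0.001,0.001,-0.001],
  ],
  jaw=[0.005,0.005,0.005,0.005,0.005],
)

```text
clock: 10.6
tcp_pos: [522.3, -213.7, 145.1]
orientation: [-0.001, 0.661, 0.75, -0.0]
force: [0.3, 0.1, -4.3]
finger_gap: 13.4
grip_force: 58.8
```

>>> jog_arm(
  delta_pos=[
    [0,0,0.001],
    [0,0,0.001],
    [0,0,0.001],
  ],
  angular=[
    [0,0,0],
    [0,0,0],
    [0,0,0],
  ],
  jaw=[0.005,0.005,0.005],
)

```text
clock: 10.98
tcp_pos: [522.4, -213.8, 144.3]
orientation: [-0.001, 0.661, 0.75, -0.0]
force: [0.2, 0.3, -3.6]
finger_gap: 13.6
grip_force: 58.9
```

>>> jog_arm(
  delta_pos=[
    [0,0,0.001],
    [0,0,0.001],
    [0,0,0.001],
  ],
  angular=[
    [0,0,0],
    [0,0,0],
    [0,0,0],
  ],
  jaw=[0.005,0.005,0.005],
)

```text
clock: 11.35
tcp_pos: [522.5, -213.8, 143.5]
orientation: [-0.001, 0.661, 0.75, -0.0]
force: [0.2, 0.7, -2.0]
finger_gap: 13.2
grip_force: 59.1
```

>>> jog_arm(
  delta_pos=[
    [0,0,0.001],
    [0,0,0.001],
    [0,0,0.001],
  ],
  angular=[
    [0,0,0],
    [0,0,0],
    [0,0,0],
  ],
  jaw=[0.005,0.005,0.005],
)

```text
clock: 11.72
tcp_pos: [522.5, -213.8, 142.6]
orientation: [-0.001, 0.661, 0.75, -0.0]
force: [-1.3, 0.1, 0.6]
finger_gap: 13.1
grip_force: 59.4
```

Run:
```python
from h import *
ctrl.snapshot("top");go(522.7,-214,142.5,97.25);print(ctrl.state()["wrist_torque"])
```

```text
clk 11.78 tcp [ 522.5 -213.8  142.5] delta [-0.0002  0.0002  0.    ] rot [-0.0011 -0.0009 -0.    ] F [-1.4  0.2  1.3]
[ 0.02338562  0.04359009 -0.01067127]
```

Contact at about 4.5 N. Sliding along tool +y.

>>> jog_arm(
  delta_pos=[
    [0,0.002,0],
    [0,0.004,0],
    [0,0.006,0],
    [0,0.008,0],
    [0,0.01,0],
  ],
  angular=[
    [-0.001,-0.001,0],
    [-0.001,-0.001,0],
    [-0.001,-0.001,0],
    [-0.001,-0.001,0],
    [-0.001,-0.001,0],
  ],
  jaw=[0.005,0.005,0.005,0.005,0.005],
)

```text
clock: 12.4
tcp_pos: [532.5, -212.5, 142.3]
orientation: [-0.0, 0.661, 0.75, -0.0]
force: [-2.7, 0.1, 1.2]
finger_gap: 13.5
grip_force: 59.7
```

>>> jog_arm(
  delta_pos=[
    [0,0.002,0],
    [0,0.004,0],
    [0,0.006,0],
    [0,0.008,0],
    [0,0.009,0],
  ],
  angular=[
    [0,0,0],
    [0,0,0],
    [0,0,0],
    [0,0,0],
    [0,0,0],
  ],
  jaw=[0.005,0.005,0.005,0.005,0.005],
)

```text
clock: 13.02
tcp_pos: [541.3, -211.3, 142.2]
orientation: [-0.0, 0.661, 0.75, -0.0]
force: [-2.8, -0.1, 1.5]
finger_gap: 13.2
grip_force: 59.7
```

Run:
```python
from h import *
go(522.7,-214,142.5,97.25);print(ctrl.state()["wrist_torque"])
```

```text
clk 13.03 tcp [ 541.3 -211.3  142.2] delta [-0.0003 -0.0188 -0.0003] rot [-0.0005 -0.0002  0.0001] F [-2.8 -0.1  1.5]
[-0.11120805  0.36187682 -0.0379486 ]
```

>>> jog_arm(
  delta_pos=[
    [0,0.001,0],
    [0,0.002,0],
    [0,0.003,0],
    [0,0.004,0],
    [0,0.004,0],
  ],
  angular=[
    [0,0,0],
    [0,0,0],
    [0,0,0],
    [0,0,0],
    [0,0,0],
  ],
  jaw=[0.005,0.005,0.005,0.005,0.005],
)

```text
clock: 13.65
tcp_pos: [545.4, -210.8, 142.3]
orientation: [-0.0, 0.661, 0.75, 0.0]
force: [-1.5, 0.2, -0.3]
finger_gap: 13.2
grip_force: 59.7
```

>>> jog_arm(
  delta_pos=[
    [0,0.001,0],
    [0,0.002,0],
    [0,0.002,0],
  ],
  angular=[
    [0,0,0],
    [0,0,0],
    [0,0,0],
  ],
  jaw=[0.005,0.005,0.005],
)

```text
clock: 14.02
tcp_pos: [547.3, -210.5, 142.2]
orientation: [-0.0, 0.661, 0.75, -0.0]
force: [-1.9, -0.5, 1.0]
finger_gap: 13.5
grip_force: 59.6
```

>>> jog_arm(
  delta_pos=[
    [0,0.001,0],
    [0,0.001,0],
  ],
  angular=[
    [0,0,0],
    [0,0,0],
  ],
  jaw=[0.005,0.005],
)

```text
clock: 14.28
tcp_pos: [548.3, -210.4, 142.2]
orientation: [-0.0, 0.661, 0.75, -0.0]
force: [-2.0, -0.8, -0.1]
finger_gap: 12.8
grip_force: 59.7
```

>>> jog_arm(
  delta_pos=[
    [0,0.001,0],
    [0,0.001,0],
  ],
  angular=[
    [0,0,0],
    [0,0,0],
  ],
  jaw=[0.005,0.005],
)

```text
clock: 14.52
tcp_pos: [549.3, -210.3, 142.2]
orientation: [-0.0, 0.661, 0.75, -0.0]
force: [-1.3, -0.2, 0.1]
finger_gap: 13.2
grip_force: 59.6
```

Run:
```python
from h import *
go(522.7,-214,142.5,97.25);print(ctrl.state()["wrist_torque"])
```

```text
clk 14.53 tcp [ 549.3 -210.3  142.2] delta [-0.0003 -0.0268 -0.0003] rot [-0.0002 -0.0002 -0.    ] F [-1.3 -0.2  0.1]
[-0.06794086  0.30400244 -0.02047427]
```

>>> jog_arm(
  delta_pos=[
    [0,0.001,0],
    [0,0.001,0],
  ],
  angular=[
    [0,0,0],
    [0,0,0],
  ],
  jaw=[0.005,0.005],
)

```text
clock: 14.78
tcp_pos: [550.6, -210.1, 142.1]
orientation: [0.0, 0.661, 0.75, 0.0]
force: [1.8, -0.4, -3.7]
finger_gap: 13.4
grip_force: 59.0
```

>>> jog_arm(
  delta_pos=[
    [0,0.001,0],
    [0,0.001,0],
  ],
  angular=[
    [0,0,0],
    [0,0,0],
  ],
  jaw=[0.005,0.005],
)

```text
clock: 15.02
tcp_pos: [551.0, -209.7, 141.4]
orientation: [-0.001, 0.661, 0.75, 0.0]
force: [0.3, -0.5, -3.9]
finger_gap: 13.1
grip_force: 58.9
```

Run:
```python
from h import *
go(522.7,-214,142.5,97.25);print(ctrl.state()["wrist_torque"])
```

```text
clk 15.03 tcp [ 551.  -209.7  141.4] delta [-0.0007 -0.0286 -0.0011] rot [-0.0008 -0.001  -0.0001] F [ 0.3 -0.5 -3.9]
[ 0.03339633 -0.03626147 -0.05472652]
```

It dropped: contact force is gone at 550.6. Advancing 1 mm to centre, then lowering.

>>> jog_arm(
  delta_pos=[
    [0,0.0007,0],
    [0,0.0007,0.001],
    [0,0.0007,0.002],
    [0,0.0007,0.002],
  ],
  angular=[
    [-0.001,-0.001,0],
    [-0.001,-0.001,0],
    [-0.001,-0.001,0],
    [-0.001,-0.001,0],
  ],
  jaw=[0.005,0.005,0.005,0.005],
)

```text
clock: 15.52
tcp_pos: [551.7, -209.9, 140.0]
orientation: [0.0, 0.661, 0.75, -0.0]
force: [0.4, -0.1, -4.0]
finger_gap: 13.1
grip_force: 58.9
```

>>> jog_arm(
  delta_pos=[
    [0,0,0.001],
    [0,0,0.001],
  ],
  angular=[
    [0,0,0],
    [0,0,0],
  ],
  jaw=[0.005,0.005],
)

```text
clock: 15.78
tcp_pos: [551.8, -209.9, 139.1]
orientation: [0.0, 0.661, 0.75, -0.0]
force: [1.0, -0.3, -3.3]
finger_gap: 13.2
grip_force: 58.9
```

Run:
```python
from h import *
go(522.7,-214,142.5,97.25);print(ctrl.state()["wrist_torque"])
```

```text
clk 15.78 tcp [ 551.8 -209.9  139.1] delta [-0.0004 -0.0293 -0.0034] rot [ 0.0004  0.0007 -0.0001] F [ 1.  -0.3 -3.3]
[ 0.0438748  -0.02437908 -0.02183528]
```

5 mm deep with no contact force. Lowering further.

>>> jog_arm(
  delta_pos=[
    [0,0,0.001],
    [0,0,0.002],
    [0,0,0.003],
    [0,0,0.003],
  ],
  angular=[
    [0,0.0,0],
    [0,0,0],
    [0,0,0],
    [0,0,0],
  ],
  jaw=[0.005,0.005,0.005,0.005],
)

```text
clock: 16.27
tcp_pos: [551.7, -209.9, 136.1]
orientation: [0.0, 0.661, 0.75, -0.0]
force: [0.6, -1.0, -4.1]
finger_gap: 13.1
grip_force: 58.9
```

>>> jog_arm(
  delta_pos=[
    [0,0,0.001],
    [0,0,0.002],
    [0,0,0.003],
    [0,0,0.003],
  ],
  angular=[
    [0,0,0],
    [0,0,0],
    [0,0,0],
    [0,0,0],
  ],
  jaw=[0.005,0.005,0.005,0.005],
)

```text
clock: 16.77
tcp_pos: [551.7, -209.9, 133.1]
orientation: [0.0, 0.661, 0.75, -0.0]
force: [0.1, 0.5, -4.3]
finger_gap: 13.5
grip_force: 58.9
```

Run:
```python
from h import *
go(522.7,-214,132.2,97.25);print(ctrl.state()["wrist_torque"])
```

```text
clk 16.77 tcp [ 551.7 -209.9  133.1] delta [-0.0004 -0.0293  0.0009] rot [ 0.0004  0.0007 -0.0001] F [ 0.1  0.5 -4.3]
[-0.03544928  0.07386587 -0.00755889]
```

>>> jog_arm(
  delta_pos=[
    [0,0,0.001],
    [0,0,0.0015],
    [0,0,0.0015],
  ],
  angular=[
    [0,0,0],
    [0,0,0],
    [0,0,0],
  ],
  jaw=[0.005,0.005,0.005],
)

```text
clock: 17.15
tcp_pos: [551.9, -210.0, 131.9]
orientation: [0.001, 0.661, 0.75, -0.0]
force: [0.3, 0.8, -1.9]
finger_gap: 13.4
grip_force: 59.1
```

Run:
```python
from h import *
for i in range(2): print(ctrl.state()["force"]);S=ctrl.snapshot("scene")
p=proj(S,[550,-210,105]).astype(int)
save("crop5.png",S["image"],(max(p[0]-65,0),max(p[1]-60,0),p[0]+65,p[1]+60),6)
```

```text
[ 0.26151319  0.77644416 -1.88127986]
[-0.64760376  0.64948227 -2.60022613]
```

View pics/crop5.png

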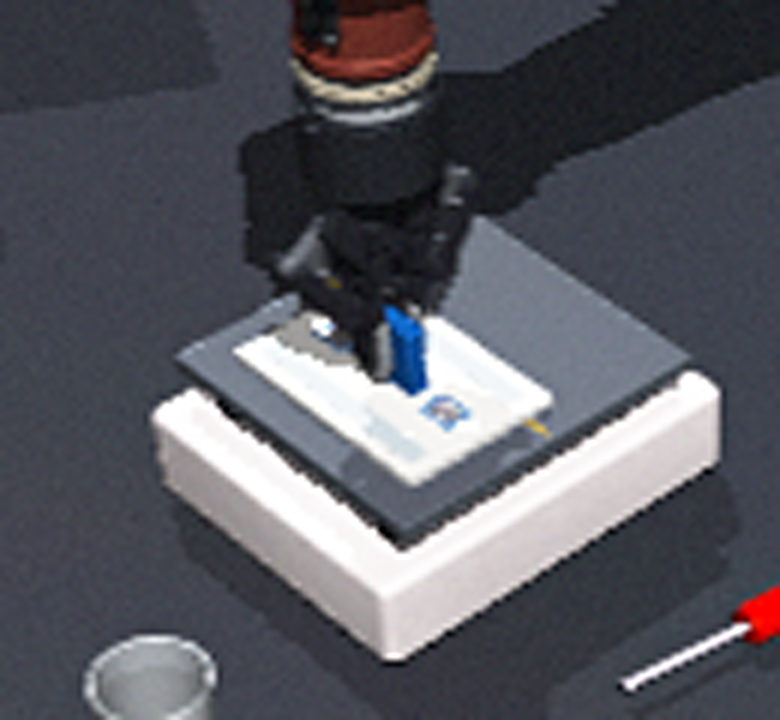

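The plate lies on the bed with the studs showing in both slots (crop (445,410) and (322,325)), and light contact felt. Releasing.

>>> jog_arm(
  delta_pos=[
    [0,0,0.001],
    [0,0,0.001],
    [0,0,0.001],
    [0,0,0.001],
    [0,0,0.001],
  ],
  angular=[
    [0,0,0],
    [0,0,0],
    [0,0,0],
    [0,0,0],
    [0,0,0],
  ],
  jaw=[0.005,0.016,0.02,0.03,0.04],
  grip_force=20,
)

```text
clock: 17.88
tcp_pos: [552.0, -210.1, 130.9]
orientation: [0.001, 0.661, 0.75, 0.0]
force: [-0.6, 0.2, 0.5]
finger_gap: 39.9
grip_force: 0.0
```

>>> jog_arm(
  delta_pos=[
    [0,0,0.001],
    [0,0,0.001],
    [0,0,-0.005],
    [0,0,-0.02],
    [0,0,-0.05],
  ],
  angular=[
    [0,0,0],
    [0,0,0],
    [0,0,0],
    [0,0,0],
    [0,0,0],
  ],
  jaw=[0.05,0.05,0.05,0.05,0.05],
)

```text
clock: 18.5
tcp_pos: [551.0, -209.5, 180.8]
orientation: [-0.001, 0.661, 0.75, -0.0]
force: [-0.1, -0.9, -0.3]
finger_gap: 50.0
grip_force: 0.0
```

>>> jog_arm(
  delta_pos=[
    [0,0,-0.04],
    [0,0,-0.08],
    [0,0,-0.12],
    [0,-0.04,-0.15],
    [0,-0.08,-0.15],
  ],
  angular=[
    [0,0,0],
    [0,0,0],
    [0,0,0],
    [0,0,0],
    [0,0,0],
  ],
  jaw=[0.05,0.05,0.05,0.05,0.05],
)

```text
clock: 19.12
tcp_pos: [473.3, -221.0, 336.3]
orientation: [0.005, 0.661, 0.751, 0.001]
force: [-0.8, -1.1, 0.4]
finger_gap: 50.0
grip_force: 0.0
```

Run:
```python
from h import *
ctrl.snapshot("top");S=ctrl.snapshot("scene");print(ctrl.state()["finger_gap"],ctrl.state()["tcp_pos"])
p=proj(S,[550,-210,105]).astype(int)
save("crop6.png",S["image"],(max(p[0]-65,0),max(p[1]-60,0),p[0]+65,p[1]+60),6)
```

```text
49.639064963951995 [ 470.10225195 -220.26180458  332.94449327]
```

View pics/crop6.png

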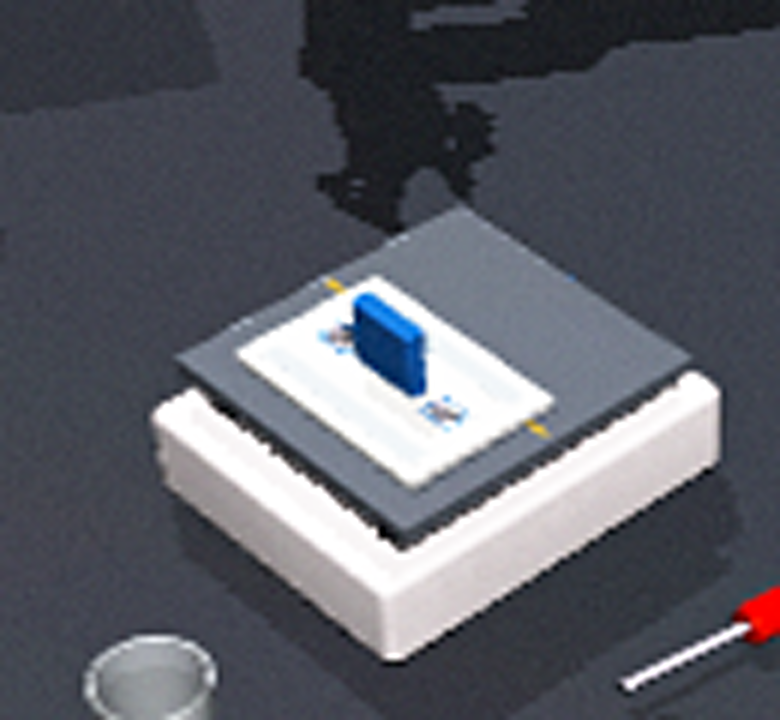

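The plate lies flat on the bed, with studs in both slots (crop (342,337) and (445,412)), and the gripper is clear. Handing in.

```bash
python3 -c "
from h import *
print(ctrl.close_job())"
```

```text
the job is handed in; nothing more can be done
None
```

The carrier plate is on the shaker, flat on the bed with a stud up through each slot, and I let go and handed the job in at about 19 s; the hand-in gave no verdict.

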